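# Push a thin snack board out over the edge of a pastry slab

## Task

The thin striped wooden snack board lies too flat on the grey stone slab to be picked up. Push it with the fingertips toward the slab's left edge (the edge on the robot's left) until one long side of the board sticks out 4 cm past that edge and runs parallel to it, so that a hand can later get under it, and leave it lying flat and still. Only push: do not lift the board, and leave the salt shaker on the slab and the pepper mill and jar beside it where they stand.

Things in the scene. Friction and masses are not known exactly. Their poses are not given: they have to be found in the camera images.
- snack_board: loose flat wooden snack board with rounded corners (radius 18 mm) and two narrow dark stripes across it near its +x end; 160 mm long (its x) x 120 mm wide (its y) x 12 mm thick, 0.2 kg, lying on the slab, stays where it is left. Origin: centre of its underside; z up. At the start its +y long side faces the slab's left edge, turned by up to 0.5 rad from parallel
- slab: fixed grey stone pastry slab, 280 mm (its x) x 400 mm (its y), flat top 20 mm above the worktop. Origin: at worktop height below its centre; z up, +x roughly away from the robot, +y roughly to the robot's left (turned by up to 0.2 rad). Its left edge is the straight side at its y = +200 mm: the board's centre at slab y = +180 mm, x axes parallel, means 40 mm overhang. Beyond it is the bare worktop
- salt_shaker: loose salt shaker, 44 mm diameter x 90 mm tall, bystander standing on the slab near the slab's far side (slab x about +120 mm); origin at the centre of its underside
- mill: loose wooden pepper mill, 58 mm diameter x 170 mm tall, bystander on the worktop to the right; origin at the centre of its underside
- jar: loose honey jar with a screw lid, 65 mm diameter x 100 mm tall, bystander on the worktop to the right; origin at the centre of its underside

How it is judged:
At the end, for the whole second after the job is handed in: the board overhangs the slab's left edge by 28 to 52 mm at its middle, its long side within 0.12 rad of parallel to the edge, lying flat on the slab (tilt under 0.05 rad, its middle not beyond the slab's ends) and at rest; shaker, mill and jar stand upright within 30 mm of where they stood (y of snack_board in the frame of slab between 0.168 and 0.192 m and angle between the x axis of snack_board and the x axis of slab, either way round below 0.12 rad and z of snack_board in the frame of slab between 0.015 and 0.026 m and angle between snack_board's own z axis and vertical below 0.05 rad and linear speed of snack_board below 0.01 m/s and x of snack_board in the frame of slab between -0.12 and 0.12 m and distance of each of salt_shaker, mill, jar from where it was at the start of the episode below 0.03 m and angle between each of salt_shaker, mill, jar's own z axis and vertical below 0.2 rad); the robot touches nothing.
It fails at once if the board is lifted (15 mm) or tipped up (z of snack_board in the frame of slab above 0.035 m or angle between snack_board's own z axis and vertical above 0.3 rad).
It fails at once if the board falls off the slab (z of snack_board in the frame of slab below 0.005 m).
It fails at once if the salt shaker, pepper mill or jar is moved by more than 3 cm or tipped (distance of any of salt_shaker, mill, jar from where it was at the start of the episode above 0.03 m or angle between any of salt_shaker, mill, jar's own z axis and vertical above 0.4 rad).
It also fails if it takes over 48 s, if anything falls off the work surface, if the arm or the gripper's body presses on something with over 40 N, if the wrist force passes 120 N, or if a joint passes its speed limit or range.

## Robot

A 7-joint arm with a two-finger parallel gripper is mounted at the origin on the work surface; the furniture and walls round the work are solid. World frame = base frame: x ahead of the robot, y to its left, z up, the work surface at z = 0. Lengths are in m, angles in rad, forces in N, time in s.
With the tool pointing down it reaches from about 0.35 to 0.9 m from the base axis. Payload 7.2 kg.
Tool frame: the origin (TCP) lies midway between the tips of the shut fingers; the grasp point (between the pads) lies 19 mm behind it; z points along the fingers, y is the line along which they close (so a half turn about z gives the same grasp; the last joint's range is limited). The gripper opens to 88 mm and grips with 3 to 60 N. Pads are 20 mm wide; open, the fingers measure 115 mm over their backs; the gripper's body (75 mm by 178 mm) begins 61 mm behind the grasp point.
Start: joints at [-1.183, 0.411, -0.013, 1.596, 0.006, 1.134, -0.082], TCP at [0.275, 0.561, 0.223] pointing down, gripper open.
Joint ranges: [-2.95, 2.95], [-0.29, 1.99], [-1.47, 1.44], [0.14, 2.54], [-1.03, 4.17], [0.13, 1.85], [-2.86, 2.86]. Speed limits (rad/s): [2.39, 2.39, 3.01, 3.01, 3.14, 3.14, 3.14].

## Interface

Orientations are given as a rotation vector (axis times angle).
In Python, from plant import manip, camera, recognise, outline_of gives the robot as it stands. The module is installed in compiled form; this text tells all that it offers.
- The arm moves only by the shell command python3 -m inch 'ROWS' [FORCE]. ROWS is JSON, a list of rows, each an object of numbers: "tx", "ty", "tz": the shift along the tool's x, y, z in mm; "twist": the turn about the tool's z in rad; "claw": the finger opening in mm, from 0 to 87.8. In form: [{"tx": .., "ty": .., "tz": .., "twist": .., "claw": ..}, ...]. A call has 1 to 20 rows; each row shifts and turns the commanded pose from where the row before left it, along the tool's axes as they then stand; what a row does not reach is not made up. A row lasts 1/12 s, in which the tool goes at most 41.7 mm and 7.16 degrees, less where a joint would pass 70% of its speed; a pose out of reach is approached as far as the arm can. A call with a gripper value outside its range is refused whole. The fingers move at their own pace and stop on an object; FORCE is the grip in N (left out, the last holds). Time passes only in rows, so rows that do not move let the fingers close. It gives the time, the measured TCP pose, the force, the opening and the grip force at its end, in the units of the state.
- manip.observe(): the state, without advancing time (a new reading comes with each control period).
- camera(name): name is "scene" or "side" or "wrist"; returns a dict with "color" (384x512x3 uint8, red, green, blue), "mtx" (3x3 intrinsics, pixels), "R" (3x3) and "t" (3): a world point X has camera coordinates R X + t; the wrist camera has in their place "mount" (4x4, takes a point from camera to tool coordinates, whose origin is the TCP and whose axes are the flange's). Camera axes: x right, y down, z forward; pixel columns grow to the right and rows downward; lengths in m; the calibration is good to about 2 mm. The wrist camera is an equidistant fisheye: a pixel r from the principal point sees the ray r / f radians off the axis. A picture is of the moment at which its call begins: read the wrist's pose just before it. There is no depth.
- manip.sign_off(): hands the job in; it is judged then, once.
Trained networks look in the newest picture that a camera, given by its name, has taken for a name from the list of things; names that differ only in an ending like _2 or _b are one class to them, and where a whole thing is asked for, a point or a joint stands for the part that bears it (a point fixed in the world has none). Each returns a list of dicts, best first, with "conf" (0 to 1); they miss things now and then, are a little off and sometimes report something else, mostly with a low value. They report only what shows in the picture. A call takes as long as a camera call.
- recognise(camera, thing): "at" ([x, y, z] in m, in world coordinates, good to about 4 mm: the middle of the surface that is visible of it).
- outline_of(camera, thing): "region" (384x512 bool, what is visible of it).
The state is a dict: "clock": time; "joint_pos": joint angles; "qvel": joint speeds; "joint_torque": joint torques, N m; "eef_pos": TCP position; "eef_rot": TCP orientation; "force": force on the tool from outside, world axes, zero at the start; "ft_torque": the same for the moment, N m; "finger_gap": opening from 0.0 (shut) to 1.0 (fully open); "gripper_force": force on a finger pad.
Only numpy, scipy, OpenCV 4.12 (cv2) and the standard library are available. Lean on these libraries where they do the work, as an engineer would, in place of code of your own. Each camera call takes 0.05 s, during which the arm holds its last target. There are 200 camera calls.

## Working session

There is one attempt and no reset: what is moved stays moved. The work goes in short steps, Python scripts to look and compute and a shell command to move; the robot and the scene stay as the last step left them, time stands still between calls to the robot, and variables do not carry over. Pictures are saved under pics/ and viewed, at most 10 in all, crops included, and the job is handed in when it is done.

```bash
mkdir -p pics; cat > h.py <<'E'
import numpy as np, cv2
from plant import manip, camera, recognise, outline_of
def proj(c,X):
    p=(c["R"]@np.atleast_2d(X).T).T+c["t"]; q=(c["mtx"]@p.T).T; return q[:,:2]/q[:,2:]
def back(c,uv,z):
    uv=np.atleast_2d(uv); d=np.c_[uv,np.ones(len(uv))]@np.linalg.inv(c["mtx"]).T@c["R"]
    o=-c["R"].T@c["t"]; return o+d*((z-o[2])/d[:,2])[:,None]
def rect(cam,c,thing,z):
    o=outline_of(cam,thing)
    if not o: return None
    m=o[0]["region"].astype(np.uint8); cs,_=cv2.findContours(m,0,1); k=max(cs,key=cv2.contourArea)[:,0]
    P=back(c,k,z)[:,:2]; return o[0]["conf"],cv2.minAreaRect((P*1000).astype(np.float32)),P
E
python3 - <<'E'
from h import *
s=manip.observe(); print(s["clock"],s["eef_pos"],s["eef_rot"])
ims=[]
for n in("scene","side"):
    c=camera(n); cv2.imwrite(f"pics/{n}.png",c["color"][:,:,::-1])
    print(n,-c["R"].T@c["t"])
    for t,z in(("snack_board",.032),("slab",.02)):
        r=rect(n,c,t,z); print(t,r and r[:2])
    for t in("snack_board","slab","salt_shaker","mill","jar"):
        print(t,[(np.round(r["at"],3),round(r["conf"],2)) for r in recognise(n,t)])
E
```

```text
0.0 [0.27494094 0.56070528 0.22179195] [-7.09763971e-01 -3.06009295e+00  2.53853363e-03]
scene [ 0.15766849 -0.4443397   0.7097273 ]
snack_board (0.64, ((492.1518859863281, -11.711311340332031), (123.81847381591797, 160.15069580078125), 67.10882568359375))
slab (0.62, ((521.4118041992188, 8.531402587890625), (406.8931884765625, 285.24664306640625), 84.76896667480469))
snack_board [(array([ 0.489, -0.016,  0.024]), 0.66)]
slab [(array([ 0.508, -0.043,  0.022]), 0.9)]
salt_shaker [(array([0.647, 0.089, 0.071]), 0.58)]
mill [(array([ 0.681, -0.348,  0.089]), 0.98)]
jar [(array([ 0.542, -0.398,  0.096]), 0.75)]
side [0.63395342 0.71828696 0.78160329]
snack_board (0.68, ((496.08331298828125, -0.5061111450195312), (125.72801971435547, 158.92433166503906), 67.15008544921875))
slab (0.77, ((525.1419067382812, 19.256820678710938), (411.4905700683594, 282.0047607421875), 84.47640228271484))
snack_board []
slab [(array([0.537, 0.093, 0.026]), 0.9)]
salt_shaker [(array([0.653, 0.121, 0.073]), 0.82)]
mill [(array([ 0.7  , -0.322,  0.082]), 0.86)]
jar [(array([ 0.559, -0.374,  0.064]), 0.84)]
```

View pics/scene.png

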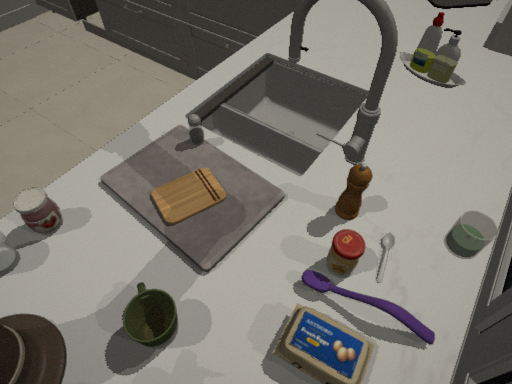

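View pics/side.png

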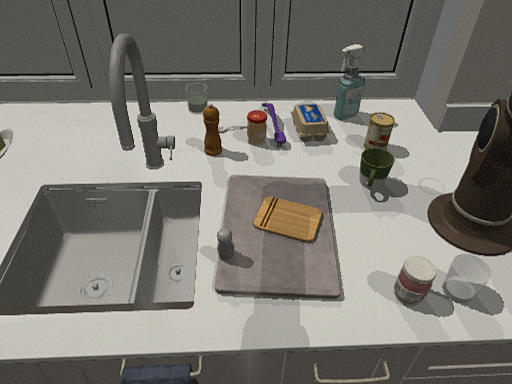

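The scene picture shows the board at (189,195) with its stripes at the far end, the shaker at (196,128), and the mill and jar well to the right. The side picture agrees, with the board at (288,218) and the shaker at (226,243).

Averaging the two cameras gives:
- **Slab:** centre (0.523, 0.014), yaw -0.093.
- **Board:** slab coordinates (-27, -23) mm, relative yaw -0.31.

Plan: keep the fingers open, set tool y along slab x, and push along tool x. The two fingertips will square the board up as they push.

```bash
python3 -m inch '[{"twist":0.121,"claw":87.8},{"twist":0.121},{"twist":0.121},{"twist":0.121},{"twist":0.121},{"twist":0.121},{"twist":0.121},{"twist":0.121},{"twist":0.121},{"twist":0.121},{}]'
python3 -m inch '[{"tx":-33,"ty":14},{"tx":-33,"ty":14},{"tx":-33,"ty":14},{"tx":-33,"ty":14},{"tx":-33,"ty":14},{"tx":-33,"ty":14},{"tx":-33,"ty":14},{"tx":-33,"ty":14},{"tx":-33,"ty":14},{"tx":-33,"ty":14},{"tx":-33,"ty":14},{"tx":-33,"ty":14},{"tx":-33,"ty":14},{"tx":-33,"ty":14},{"tx":-33,"ty":14},{"tx":-33,"ty":14},{"tx":-33,"ty":14},{"tx":-33,"ty":14},{"tx":-33,"ty":14},{"tx":-33,"ty":7}]'
python3 -m inch '[{}]'
```

```text
invalid input
invalid input
invalid input
```

```bash
python3 -m inch '[{"tx":0,"ty":0,"tz":0,"twist":0.121,"claw":87},{"tx":0,"ty":0,"tz":0,"twist":0.121,"claw":87},{"tx":0,"ty":0,"tz":0,"twist":0.121,"claw":87},{"tx":0,"ty":0,"tz":0,"twist":0.121,"claw":87},{"tx":0,"ty":0,"tz":0,"twist":0.121,"claw":87},{"tx":0,"ty":0,"tz":0,"twist":0.121,"claw":87},{"tx":0,"ty":0,"tz":0,"twist":0.121,"claw":87},{"tx":0,"ty":0,"tz":0,"twist":0.121,"claw":87},{"tx":0,"ty":0,"tz":0,"twist":0.121,"claw":87},{"tx":0,"ty":0,"tz":0,"twist":0.121,"claw":87},{"tx":0,"ty":0,"tz":0,"twist":0,"claw":87}]'
```

```text
clock: 1.72
eef_pos: [0.275, 0.5612, 0.2226]
eef_rot: [2.33, 2.107, 0.0]
force: [0.3, 0.7, 0.5]
finger_gap: 0.992
gripper_force: 0.0
```

```bash
python3 -m inch '[{"tx":-33,"ty":14,"tz":0,"twist":0,"claw":87},{"tx":-33,"ty":14,"tz":0,"twist":0,"claw":87},{"tx":-33,"ty":14,"tz":0,"twist":0,"claw":87},{"tx":-33,"ty":14,"tz":0,"twist":0,"claw":87},{"tx":-33,"ty":14,"tz":0,"twist":0,"claw":87},{"tx":-33,"ty":14,"tz":0,"twist":0,"claw":87},{"tx":-33,"ty":14,"tz":0,"twist":0,"claw":87},{"tx":-33,"ty":14,"tz":0,"twist":0,"claw":87},{"tx":-33,"ty":14,"tz":0,"twist":0,"claw":87},{"tx":-33,"ty":14,"tz":0,"twist":0,"claw":87},{"tx":-33,"ty":14,"tz":0,"twist":0,"claw":87},{"tx":-33,"ty":14,"tz":0,"twist":0,"claw":87},{"tx":-33,"ty":14,"tz":0,"twist":0,"claw":87},{"tx":-33,"ty":14,"tz":0,"twist":0,"claw":87},{"tx":-33,"ty":14,"tz":0,"twist":0,"claw":87},{"tx":-33,"ty":14,"tz":0,"twist":0,"claw":87},{"tx":-33,"ty":14,"tz":0,"twist":0,"claw":87},{"tx":-33,"ty":14,"tz":0,"twist":0,"claw":87},{"tx":-33,"ty":14,"tz":0,"twist":0,"claw":87},{"tx":-33,"ty":7,"tz":0,"twist":0,"claw":87}]'
python3 -m inch '[{"tx":0,"ty":0,"tz":0,"twist":-0.008,"claw":87},{"tx":0,"ty":0,"tz":0,"twist":0,"claw":87}]'
```

```text
clock: 3.38
eef_pos: [0.4854, -0.1234, 0.2229]
eef_rot: [2.318, 2.119, 0.001]
force: [0.4, 0.2, -0.7]
finger_gap: 0.991
gripper_force: 0.0
clock: 3.55
eef_pos: [0.4841, -0.1237, 0.2227]
eef_rot: [2.316, 2.122, -0.001]
force: [-0.4, 0.8, -0.2]
finger_gap: 0.991
gripper_force: 0.0
```

```bash
python3 -m inch '[{"tx":0,"ty":0,"tz":25,"twist":0,"claw":87},{"tx":0,"ty":0,"tz":25,"twist":0,"claw":87},{"tx":0,"ty":0,"tz":25,"twist":0,"claw":87},{"tx":0,"ty":0,"tz":25,"twist":0,"claw":87},{"tx":0,"ty":0,"tz":25,"twist":0,"claw":87},{"tx":0,"ty":0,"tz":25,"twist":0,"claw":87},{"tx":0,"ty":0,"tz":20,"twist":0,"claw":87},{"tx":0,"ty":0,"tz":15,"twist":0,"claw":87},{"tx":0,"ty":0,"tz":6,"twist":0,"claw":87},{"tx":0,"ty":0,"tz":4,"twist":0,"claw":87},{"tx":0,"ty":0,"tz":2,"twist":0,"claw":87},{"tx":0,"ty":0,"tz":0,"twist":0,"claw":87}]'
python3 - <<'E'
from h import *
c=camera("scene"); cv2.imwrite("pics/s2.png",cv2.resize(c["color"][80:300,60:360,::-1],None,fx=2.5,fy=2.5))
E
```

```text
clock: 4.55
eef_pos: [0.4847, -0.1212, 0.026]
eef_rot: [2.314, 2.124, 0.001]
force: [0.7, 0.6, 0.1]
finger_gap: 0.988
gripper_force: 0.0
```

View pics/s2.png

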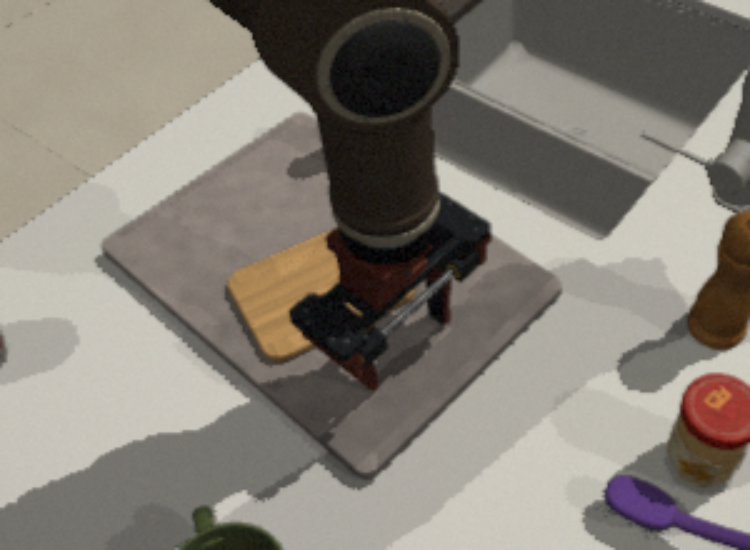

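The fingers stand on the slab behind the board's right long side, at crop pixels (365,375) and (440,305), and they're clear of it. I'll push slowly.

```bash
python3 -m inch '[{"tx":7,"ty":0,"tz":0,"twist":0,"claw":87},{"tx":7,"ty":0,"tz":0,"twist":0,"claw":87},{"tx":7,"ty":0,"tz":0,"twist":0,"claw":87},{"tx":7,"ty":0,"tz":0,"twist":0,"claw":87},{"tx":7,"ty":0,"tz":0,"twist":0,"claw":87},{"tx":7,"ty":0,"tz":0,"twist":0,"claw":87},{"tx":7,"ty":0,"tz":0,"twist":0,"claw":87},{"tx":7,"ty":0,"tz":0,"twist":0,"claw":87},{"tx":7,"ty":0,"tz":0,"twist":0,"claw":87},{"tx":7,"ty":0,"tz":0,"twist":0,"claw":87},{"tx":7,"ty":0,"tz":0,"twist":0,"claw":87},{"tx":7,"ty":0,"tz":0,"twist":0,"claw":87},{"tx":7,"ty":0,"tz":0,"twist":0,"claw":87},{"tx":7,"ty":0,"tz":0,"twist":0,"claw":87},{"tx":7,"ty":0,"tz":0,"twist":0,"claw":87},{"tx":7,"ty":0,"tz":0,"twist":0,"claw":87},{"tx":7,"ty":0,"tz":0,"twist":0,"claw":87},{"tx":7,"ty":0,"tz":0,"twist":0,"claw":87},{"tx":7,"ty":0,"tz":0,"twist":0,"claw":87},{"tx":0,"ty":0,"tz":0,"twist":0,"claw":87}]'
python3 - <<'E'
from h import *
c=camera("side"); cv2.imwrite("pics/s3.png",cv2.resize(c["color"][130:330,150:400,::-1],None,fx=3,fy=3))
r=rect("side",c,"snack_board",.032); print(r and r[:2])
E
```

```text
clock: 6.27
eef_pos: [0.4959, 0.0128, 0.0255]
eef_rot: [-2.313, -2.124, -0.001]
force: [-0.9, -0.1, -0.3]
finger_gap: 0.993
gripper_force: 0.0
None
```

View pics/s3.png

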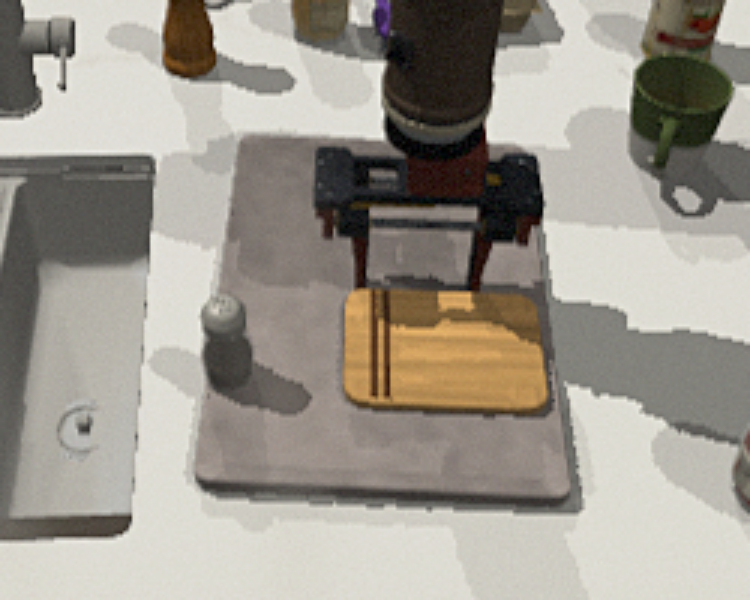

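The board is now square to the fingers and spans x 345–548 in the crop. Its centre is about 20 mm to the near side of the tool centre, still between the fingertips. The shaker is clear at (225,340). Around 114 mm remain, so I'll push 98 and then measure.

```bash
python3 -m inch '[{"tx":7,"ty":0,"tz":0,"twist":0,"claw":87},{"tx":7,"ty":0,"tz":0,"twist":0,"claw":87},{"tx":7,"ty":0,"tz":0,"twist":0,"claw":87},{"tx":7,"ty":0,"tz":0,"twist":0,"claw":87},{"tx":7,"ty":0,"tz":0,"twist":0,"claw":87},{"tx":7,"ty":0,"tz":0,"twist":0,"claw":87},{"tx":7,"ty":0,"tz":0,"twist":0,"claw":87},{"tx":7,"ty":0,"tz":0,"twist":0,"claw":87},{"tx":7,"ty":0,"tz":0,"twist":0,"claw":87},{"tx":7,"ty":0,"tz":0,"twist":0,"claw":87},{"tx":7,"ty":0,"tz":0,"twist":0,"claw":87},{"tx":7,"ty":0,"tz":0,"twist":0,"claw":87},{"tx":7,"ty":0,"tz":0,"twist":0,"claw":87},{"tx":4,"ty":0,"tz":0,"twist":0,"claw":87},{"tx":3,"ty":0,"tz":0,"twist":0,"claw":87},{"tx":0,"ty":0,"tz":0,"twist":0,"claw":87},{"tx":0,"ty":0,"tz":0,"twist":0,"claw":87}]'
python3 - <<'E'
from h import *
c=camera("side"); cv2.imwrite("pics/s4.png",cv2.resize(c["color"][150:350,170:420,::-1],None,fx=3,fy=3))
for t,z in(("snack_board",.032),("slab",.02)):
    r=rect("side",c,t,z); print(t,r and r[:2])
print(manip.observe()["eef_pos"])
# predicted pixels (crop) of slab left edge corners and board target +y side
R=lambda a,b:np.array([.523,.014])+a*np.array([.9957,-.0926])+b*np.array([.0926,.9957])
print((proj(c,[[*R(a,.2),.02] for a in(-.14,.14)])-[170,150])*3)
E
```

```text
clock: 7.78
eef_pos: [0.5043, 0.1088, 0.0256]
eef_rot: [-2.315, -2.123, -0.0]
force: [-1.1, -0.1, -0.9]
finger_gap: 0.987
gripper_force: 0.0
snack_board (0.7, ((491.3526916503906, 188.53228759765625), (129.02481079101562, 163.0427703857422), 84.95464324951172))
slab None
[0.50430664 0.10834804 0.02562485]
[[514.6613372  436.58823667]
 [132.19286429 419.74805057]]
```

View pics/s4.png

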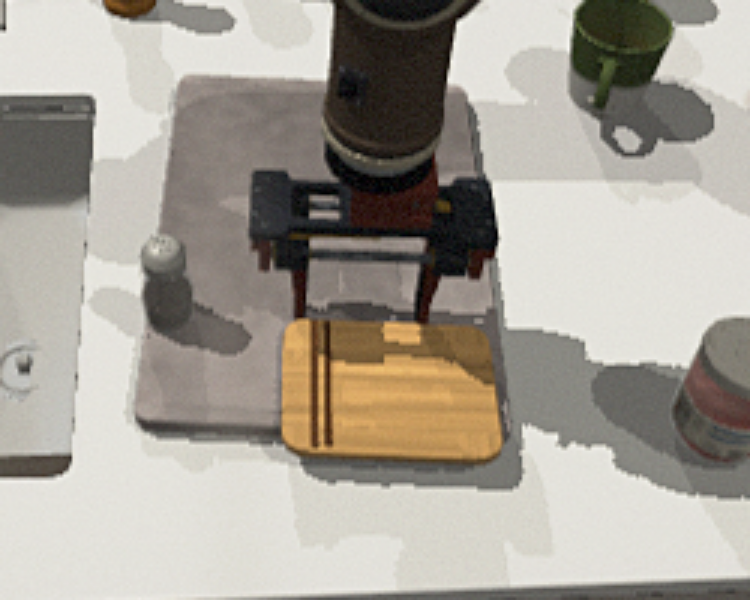

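The board now overhangs the edge and is close to parallel. Its front top edge is at crop row ~455, and the slab's top edge is at row ~423. I'll read both edges from the same picture to get the overhang.

```bash
python3 - <<'E'
from h import *
im=cv2.imread("pics/s4.png"); im=cv2.resize(im,(250,200),interpolation=cv2.INTER_AREA).astype(int)
for x in(56,70,84): print("slab col",x,im[134:150,x].mean(1).astype(int))
for x in(115,130,145): print("board col",x,im[144:160,x,2])
c=camera("side")
ex=np.array([.9957,-.0926]);ey=np.array([.0926,.9957]);o=np.array([.523,.014])
for z,x,rows in((.02,70,(139,140,141,142,143,144,145)),(.032,130,(149,150,151,152,153,154))):
    for r in rows: print(z,r,(np.round((back(c,[x+170,r+150],z)[0,:2]-o)@ey,4)))
E
```

```text
slab col 56 [137 135 139 140 144 138 105  70  62  70  99 119 172 213 214 211]
slab col 70 [150 143 143 147 151 150 140 105  81  82 107 126 126 171 209 212]
slab col 84 [156 153 149 142 145 143 138 121  96  82  82 106 126 126 174 209]
board col 115 [196 190 185 184 193 201 187 133  86  82  84 104 124 122 118 117]
board col 130 [203 196 191 184 183 196 199 164 103  82  84  86 107 122 118 119]
board col 145 [194 197 195 192 185 184 195 194 147  88  82  85  86 105 120 119]
0.02 139 0.1947
0.02 140 0.1973
0.02 141 0.1998
0.02 142 0.2024
0.02 143 0.205
0.02 144 0.2075
0.02 145 0.21
0.032 149 0.2213
0.032 150 0.2237
0.032 151 0.2262
0.032 152 0.2286
0.032 153 0.231
0.032 154 0.2334
```

The slab edge reads as slab y 0.200, as it should, and the board front as 0.228. The overhang is 28 mm and the edges are parallel, so I'll push 12 mm more, then back off and lift.

```bash
python3 -m inch '[{"tx":4,"ty":0,"tz":0,"twist":0,"claw":87},{"tx":4,"ty":0,"tz":0,"twist":0,"claw":87},{"tx":3,"ty":0,"tz":0,"twist":0,"claw":87},{"tx":1,"ty":0,"tz":0,"twist":0,"claw":87},{"tx":0,"ty":0,"tz":0,"twist":0,"claw":87},{"tx":0,"ty":0,"tz":0,"twist":0,"claw":87},{"tx":-5,"ty":0,"tz":0,"twist":0,"claw":87},{"tx":-15,"ty":0,"tz":0,"twist":0,"claw":87},{"tx":-20,"ty":0,"tz":0,"twist":0,"claw":87},{"tx":-20,"ty":0,"tz":0,"twist":0,"claw":87},{"tx":-10,"ty":0,"tz":-10,"twist":0,"claw":87},{"tx":0,"ty":0,"tz":-25,"twist":0,"claw":87},{"tx":0,"ty":0,"tz":-30,"twist":0,"claw":87},{"tx":0,"ty":0,"tz":-30,"twist":0,"claw":87},{"tx":0,"ty":0,"tz":-30,"twist":0,"claw":87},{"tx":0,"ty":0,"tz":0,"twist":0,"claw":87}]'
python3 - <<'E'
from h import *
c=camera("side"); g=c["color"].astype(int)
cv2.imwrite("pics/s5.png",cv2.resize(c["color"][150:350,170:420,::-1],None,fx=3,fy=3))
for x in(240,): print("slab",g[284:296,x].mean(1).astype(int))
ey=np.array([.0926,.9957]);o=np.array([.523,.014])
for x in(285,300,315):
    print("board",x,g[298:312,x,0])
print([(r,round(float((back(c,[300,r],.032)[0,:2]-o)@ey),4)) for r in range(302,311)])
print(rect("side",c,"snack_board",.032)[:2])
E
```

```text
clock: 9.32
eef_pos: [0.5023, 0.0505, 0.1561]
eef_rot: [2.315, 2.119, 0.012]
force: [0.6, 0.1, -1.0]
finger_gap: 0.991
gripper_force: 0.0
slab [142 133 133 144 138 149 132  96  78  74 104 122]
board 285 [208 197 184 173 173 183 194 166  95  73  78  75 105 118]
board 300 [193 205 198 191 185 181 191 187 142  77  80  78  97 117]
board 315 [195 202 200 195 192 183 183 193 171 131  71  79  82  79]
[(302, 0.2286), (303, 0.231), (304, 0.2334), (305, 0.2359), (306, 0.2383), (307, 0.2406), (308, 0.243), (309, 0.2454), (310, 0.2477)]
(0.65, ((492.74041748046875, 199.88845825195312), (127.16751098632812, 160.3971405029297), 85.95953369140625))
```

View pics/s5.png

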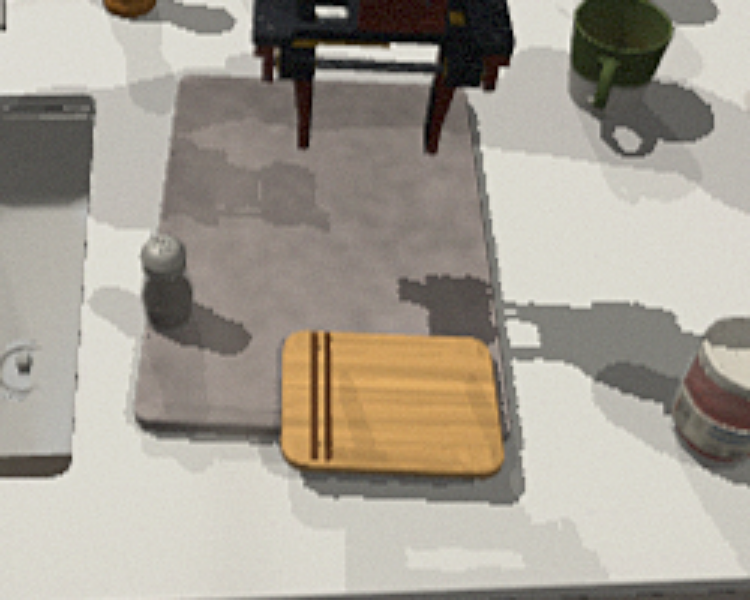

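The board lies flat with its front edge at slab y of about 0.239, a 39 mm overhang. It is parallel within about 0.02 rad, the shaker at (165,285) hasn't moved, and the gripper is clear.

```bash
python3 -c "
from plant import manip
print(manip.sign_off())"
```

```text
the job is handed in; nothing more can be done
None
```

I handed the job in: the snack board lies flat, sticking out about 39 mm past the slab's left edge and parallel to it within about 0.02 rad, with the shaker, mill and jar untouched; the sign-off returned no verdict.

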